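# Shut the media boxes in the cinema room

## Robot

A 6-joint arm with a two-finger parallel gripper is mounted at the origin on the work surface. World frame = base frame: x ahead of the robot, y to its left, z up, the work surface at z = 0. Lengths are in m, angles in rad, forces in N, time in s.
With the tool pointing down it reaches from about 0.35 to 0.85 m from the base axis. Payload 8.1 kg.
Tool frame: the origin (TCP) lies between the finger pads; the fingertips stand 25 mm ahead of it and the grasp point (between the pads) lies 6 mm ahead of it; z points along the fingers, y is the line along which they close (so a half turn about z gives the same grasp; the last joint's range is limited). The gripper opens to 93 mm and grips with 3 to 60 N. Pads are 15 mm wide; open, the fingers measure 128 mm over their backs; the gripper's body (75 mm by 188 mm) begins 65 mm behind the grasp point.
Start: joints at [1.19, 0.13, 1.488, -0, 1.523, -0.085], TCP at [0.175, 0.574, 0.244] pointing down, gripper open.
Joint ranges: [-2.96, 2.96], [-0.89, 2.26], [0.02, 2.5], [-1.34, 4.48], [0, 2.73], [-2.66, 2.66]. Speed limits (rad/s): [2.39, 2.39, 2.79, 3.14, 3.14, 3.14].

## Interface

Orientations are given as a rotation vector (axis times angle).
In Python, from plant import robot gives the robot as it stands.
- The arm moves only by the tool arm_command, never from a script. Its argument "increments" is text: rows parted by semicolons, each of 5 numbers parted by spaces: the closure, from 0 (fully open) to 1 (shut), then the shift along the tool's x, y, z in mm, then the turn about the tool's z in rad. A call has 1 to 5 rows; each row is the pose to reach, as a shift and turn from the pose commanded when the call began, along the tool's axes at that moment; what a row does not reach only later rows make up. A row lasts 1/10 s, in which the tool goes at most 50 mm and 8.59 degrees, less where a joint would pass 70% of its speed; a pose out of reach is approached as far as the arm can. A call with a gripper value outside its range is refused whole. The fingers move at their own pace and stop on an object; "grip_force" is the grip in N (left out, the last holds). Time passes only in rows, so rows that repeat a pose let the fingers close. It gives the time, the measured TCP pose, the force, the opening and the grip force at its end, in the units of the state.
- robot.read_state(): the state, without advancing time (a new reading comes with each control period).
- robot.read_camera(name): name is "side" or "top"; returns the picture (400x640x3 uint8, blue, green, red); there is no depth.
- robot.camera_model(name): a dict with "fx", "fy", "cx", "cy" (pixels), "eye" and "rotation" of the camera in the world. Camera axes: x right, y down, z forward; pixel columns grow to the right and rows downward; lengths in m; the calibration is good to about 2 mm. A picture is of the moment at which its call begins. camera_model takes no time and is no camera call.
- robot.close_job(): hands the job in; it is judged then, once.
The state is a dict: "t": time; "q": joint angles; "dq": joint speeds; "joint_torque": joint torques, N m; "tool_pos": TCP position; "orientation": TCP orientation; "force": force on the tool from outside, world axes, zero at the start; "wrist_torque": the same for the moment, N m; "opening": finger opening in m; "gripper_force": force on a finger pad.
Only numpy, scipy, OpenCV 4.12 (cv2) and the standard library are available. Lean on these libraries where they do the work, as an engineer would, in place of code of your own. Each camera call takes 0.05 s, during which the arm holds its last target. There are 200 camera calls.

## Task

Two low wooden media boxes stand side by side on the table; one has its drawer left pulled out and the other its door left ajar. With the fingertips, gently push the drawer fully home and push the door fully shut, in either order and without slamming them or opening them any wider. Pick nothing up, and leave the remote control, disc case, mug and speaker where they are.

Things in the scene. Friction and masses are not known exactly. Their poses are not given: they have to be found in the camera images.
- drawer_box: low brown wooden media box with the drawer: case 200 deep (its x) x 190 wide (its y) x 70 high, fixed to the table. Origin: centre of its underside, on the table; its +x axis points from the open front to the back, +y to its left as the robot looks at it, z up. Which of the two boxes stands on the left varies.
- drawer_front (a point): centre of the drawer front's outer face (moves with it), 50 mm above the table. Pale wood panel 180 wide, 14 thick, from 6 to 64 mm above the table, with a flush round steel finger pull, 28 across, and no handle. x axis points into the box (the way to push), y to the left, z up. With the drawer shut it lies at box x = -0.114, y = 0.
- drawer (a joint): how far the drawer is pulled out, m: 0 = shut, with its front panel against the case; starts at 0.04 to 0.10, stop at 0.13. About 1.5 N of friction (plus damping 5 N per m/s); stays where it is left; hard stop at 0.
- door_box: the other brown wooden media box, with the upright hinged door and a dark player inside: case 200 deep (its x) x 190 wide (its y) x 70 high, fixed to the table. Origin: centre of its underside, on the table; its +x axis points from the open front to the back, +y to its left as the robot looks at it, z up. 
- door_hinge (a point): point on the door's vertical hinge axis, at the right (box -y) end of the door's inner face, 50 mm above the table; box coordinates x = -0.100, y = -0.090. Axes turn with the door: y runs along the door from the hinge to the free edge, x is normal to it, pointing to the inside.
- door_edge (a point): door's free vertical edge, on the outer face, 50 mm above the table, 180 mm from the hinge along the door; axes as for the hinge. Door: pale wood panel 180 wide, 14 thick, from 6 to 64 mm above the table, with a flush round finger pull 145 mm from the hinge and no handle.
- door (a joint): door angle, rad: 0 = shut against the case, its outer face then at box x = -0.114; grows as the free edge swings out towards the robot; starts at 0.4 to 0.9, stop at 1.4. Friction hinge (0.15 N m, damping 0.15 N m s/rad); stays where it is left; hard stop at 0.
- remote: black remote control 45 x 150 x 18, lying loose across the middle of the drawer box's top (leave it). Origin: centre of its underside.
- disc_case: disc case 135 x 170 x 14, lying loose on top of the door box, towards the back (leave it). Origin: centre of its underside.
- mug: white mug, 80 across, 95 high, to the far left or far right of the boxes (leave it). Origin: centre of its underside.
- speaker: upright grey cylindrical speaker, 72 across, 112 high, on the other side from the mug (leave it). Origin: centre of its underside.

How it is judged:
By the outcome, as a careful person would: the job done as asked, in the order asked, and still so for the second after the job is handed in, with the robot touching nothing.
It also fails if it takes over 45 s, if anything falls off the work surface, if the arm or the gripper's body presses on something with over 40 N, if the wrist force passes 120 N, or if a joint passes its speed limit or range.

## Working session

There is one attempt and no reset: what is moved stays moved. The work goes in short steps, Python scripts to look and compute and a tool call to move; the robot and the scene stay as the last step left them, time stands still between calls to the robot, and variables do not carry over. Pictures are saved under pics/ and viewed, at most 10 in all, crops included, and the job is handed in when it is done.

Besides the shell and the picture viewer there is one more tool, called as name(argument=value, ...), one argument or row to a line, values as JSON. arm_command: Moves the arm, as the interface text tells. Its arguments: {"type":"object","properties":{"increments":{"type":"string"},"grip_force":{"type":"number"}},"required":["increments"]}

```bash
mkdir -p pics
python3 - <<'E'
from plant import robot
import cv2
for n in("top","side"):
    cv2.imwrite(f"pics/{n}0.png",robot.read_camera(n)); m=robot.camera_model(n); print(n,m)
s=robot.read_state(); print(s)
E
```

```text
top {'fx': 379.3899958792529, 'fy': 379.3899958792529, 'cx': 319.27700695219346, 'cy': 199.62961753093774, 'eye': array([0.5221125 , 0.00546366, 1.12512854]), 'rotation': array([-2.14704715,  2.18346528, -0.15205015])}
side {'fx': 362.04091865719033, 'fy': 362.04091865719033, 'cx': 323.28222512785896, 'cy': 203.40495889297918, 'eye': array([ 0.48520392, -0.76035432,  0.92019329]), 'rotation': array([-2.37231802,  0.23436627, -0.0701703 ])}
{'t': 0.1, 'q': array([ 1.18957853e+00,  1.31068190e-01,  1.48920419e+00, -3.97423331e-05,
        1.52302664e+00, -8.54125793e-02]), 'dq': array([ 9.31304285e-04, -1.73435428e-03, -1.50196994e-03, -6.41219708e-04,
        5.87695206e-04,  8.52355036e-05]), 'joint_torque': array([ 2.02335781e-03, -5.61347401e+01, -4.93092692e+01,  7.71051832e-02,
        2.92550650e-02, -1.23468322e-05]), 'tool_pos': array([0.17471978, 0.57347778, 0.24268419]), 'orientation': array([-4.62901941e-01, -3.10694114e+00,  2.62185884e-03]), 'force': array([ 0.45963744, -0.32601162, -0.96760674]), 'wrist_torque': array([ 0.00321059, -0.01602296,  0.04370408]), 'gripper_force': 0.0, 'opening': 0.0930017370531456}
```

View pics/top0.png

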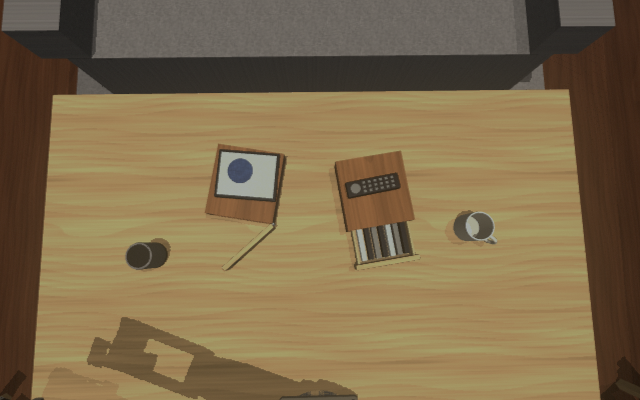

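View pics/side0.png

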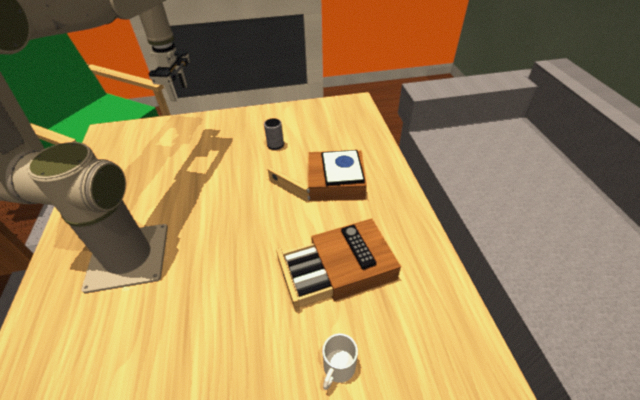

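The top view shows the door box on the left, with its top spanning about (206–285, 145–223). Its door runs from the hinge near (273,226) to the free edge near (224,269). The drawer box is on the right (335–413, 152–231), with the drawer front from (356,268) to (418,257). The speaker is at (147,255) and the mug at (478,227).

```bash
cat > h.py <<'E'
import numpy as np, cv2
from plant import robot
from scipy.spatial.transform import Rotation as R
C={n:robot.camera_model(n) for n in("top","side")}
def ray(n,u,v):
    m=C[n]; r=np.asarray(m["rotation"]); Rm=R.from_rotvec(r).as_matrix() if r.ndim==1 else r
    d=Rm@np.array([(u-m["cx"])/m["fx"],(v-m["cy"])/m["fy"],1]); return np.array(m["eye"]),d
def plane(n,u,v,z):
    e,d=ray(n,u,v); return e+d*(z-e[2])/d[2]
def two(p,q):
    e1,d1=ray("top",*p); e2,d2=ray("side",*q)
    s=np.linalg.lstsq(np.c_[d1,-d2],e2-e1,rcond=None)[0]
    a,b=e1+s[0]*d1,e2+s[1]*d2; return (a+b)/2,np.linalg.norm(a-b)
E
python3 - <<'E'
from h import *
t=cv2.imread("pics/top0.png"); s=cv2.imread("pics/side0.png")
hsv=cv2.cvtColor(t,cv2.COLOR_BGR2HSV)
for p in [(215,180),(395,200),(380,165),(100,150),(240,255),(400,262)]: print(p,hsv[p[1],p[0]])
cv2.imwrite("pics/tc.png",cv2.resize(t[140:280,200:430],None,fx=3.4,fy=3.4,interpolation=cv2.INTER_CUBIC))
cv2.imwrite("pics/sc.png",cv2.resize(s[145:310,260:405],None,fx=3.6,fy=3.6,interpolation=cv2.INTER_CUBIC))
E
```

```text
(215, 180) [ 14 137 115]
(395, 200) [ 14 147 132]
(380, 165) [ 14 146 126]
(100, 150) [ 20 110 162]
(240, 255) [ 23 100 164]
(400, 262) [ 20 111 158]
```

View pics/tc.png

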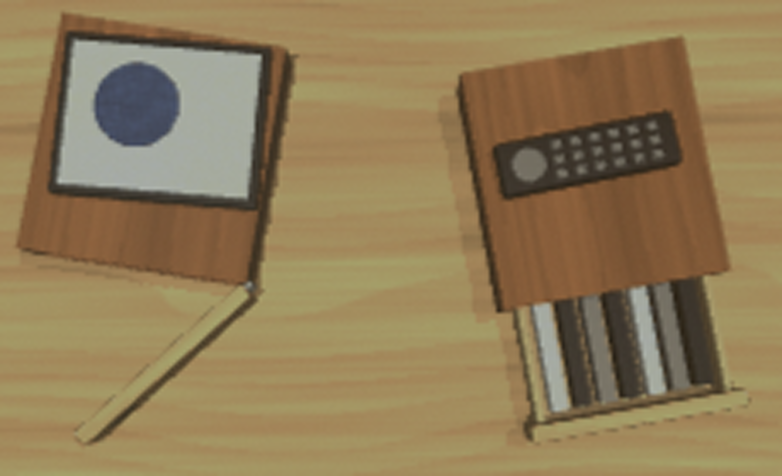

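View pics/sc.png

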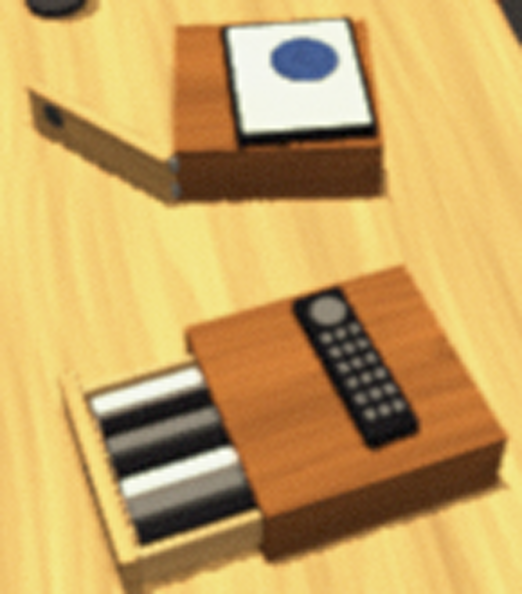

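The crops show the box corners, panel edges and door edge clearly. I read corner pixels from both and triangulate.

Run:
```python
from h import *
np.set_printoptions(precision=4,suppress=True)
T=lambda x,y:((x+.5)/3.4-.5+200,(y+.5)/3.4-.5+140)
S=lambda x,y:((x+.5)/3.6-.5+260,(y+.5)/3.6-.5+145)
P={"doorbox FL":((18,246),(175,26)),"BL":((62,13),(368,20)),"FR":((248,287),(175,152)),"BR":((289,48),(382,150)),
"drbox FL":((500,311),(187,328)),"BL2":((460,75),(405,267)),"FR2":((730,270),(262,522)),"BR2":((683,37),(505,437)),
"panel L":((533,441),(62,375)),"panel R":((750,402),(125,562)),"door free":((84,440),(30,90))}
for k,(a,b) in P.items():
    z=.064 if k[:2] in("pa","do") and "box" not in k else .07
    p,g=two(T(*a),S(*b)); print(k,p,"gap %.4f"%g,"plane",plane("top",*T(*a),z)[:2])
W=lambda x,y,z=.064:plane("top",*T(x,y),z)
def box(fl,bl,fr,br):
    fl,bl,fr,br=[W(*q,.07)[:2] for q in(fl,bl,fr,br)]
    ax=(bl-fl+br-fr); ay=(fl-fr+bl-br); c=(fl+bl+fr+br)/4
    th=np.arctan2(ax[1],ax[0]); th2=np.arctan2(-ay[0],ay[1])
    print("sizes",np.linalg.norm(ax)/2,np.linalg.norm(ay)/2,"yaw",th,th2,"c",c); return c,(th+th2)/2
for nm,q in(("door",((18,246),(62,13),(248,287),(289,48))),("drawer",((500,311),(460,75),(730,270),(683,37)))):
    c,th=box(*q); Rm=np.array([[np.cos(th),-np.sin(th)],[np.sin(th),np.cos(th)]])
    if nm=="drawer":
        for p in((533,441),(750,402)): print("panel in box",(W(*p)[:2]-c)@Rm)
        print("shut front",c+Rm@[-.114,0])
    else:
        hg=c+Rm@[-.1,-.09]
        for p in((75,435),(93,443)): d=(W(*p)[:2]-hg)@Rm; print("free rel hinge",d,np.linalg.norm(d),"ang",np.arctan2(-d[0],d[1]))
        print("hinge",hg,"seen",W(252,290)[:2],"yaw",th)
print(R.from_rotvec(robot.read_state()["orientation"]).as_matrix())
# mug/speaker bounds
for p in((125,255),(168,255),(455,225),(497,240)): print(plane("top",*p,.0)[:2],plane("top",*p,.1)[:2])
```

```text
doorbox FL [0.6208 0.3046 0.0718] gap 0.0049 plane [0.6234 0.305 ]
BL [0.817  0.2716 0.0723] gap 0.0016 plane [0.8185 0.2721]
FR [0.5872 0.1171 0.0729] gap 0.0013 plane [0.5868 0.1175]
BR [0.7825 0.083  0.0701] gap 0.0067 plane [0.7859 0.0828]
drbox FL [ 0.564  -0.0881  0.0681] gap 0.0005 plane [ 0.5637 -0.0879]
BL2 [ 0.7608 -0.0598  0.0677] gap 0.0012 plane [ 0.7609 -0.0597]
FR2 [ 0.5911 -0.2783  0.0688] gap 0.0062 plane [ 0.5941 -0.2782]
BR2 [ 0.7871 -0.2466  0.0743] gap 0.0050 plane [ 0.7908 -0.2481]
panel L [ 0.4577 -0.1124  0.0643] gap 0.0011 plane [ 0.4583 -0.1125]
panel R [ 0.4857 -0.2898  0.0679] gap 0.0016 plane [ 0.4863 -0.2909]
door free [0.4635 0.2523 0.0569] gap 0.0040 plane [0.4659 0.2506]
sizes 0.19996196232564814 0.19158901410061557 yaw -0.16980676220035618 -0.1817011591702738 c [0.7037 0.1943]
free rel hinge [-0.1412  0.1117] 0.18006288044765908 ang 0.901369584795242
free rel hinge [-0.1452  0.0962] 0.17418981506710465 ang 0.9854605442032746
hinge [0.5895 0.1232] seen [0.5846 0.1148] yaw -0.17575396068531499
sizes 0.19905193686910205 0.19169146873152984 yaw 0.146937731070035 0.1579188797052363 c [ 0.6774 -0.1685]
panel in box [-0.208   0.0886]
panel in box [-0.2074 -0.092 ]
shut front [ 0.5647 -0.1858]
[[-0.9566  0.2915 -0.0006]
 [ 0.2915  0.9566 -0.0016]
 [ 0.0001 -0.0017 -1.    ]]
[0.5082 0.5542] [0.5094 0.5054]
[0.506  0.4297] [0.5074 0.392 ]
[ 0.5791 -0.4178] [ 0.5741 -0.3802]
[ 0.5325 -0.5405] [ 0.5316 -0.492 ]
```

arm_command(
  increments="1 -37 -29 0 -0.1; 1 -74 -58 0 -0.2; 1 -111 -87 0 -0.3; 1 -148 -116 0 -0.4; 1 -185 -145 0 -0.5",
  grip_force=10,
)

```text
t: 0.6
tool_pos: [0.31, 0.3796, 0.2432]
orientation: [0.327, -3.124, 0.001]
force: [1.2, 0.6, 0.8]
opening: 0.0575
gripper_force: 0.0
```

```bash
cat >> h.py <<'E'
def rows(W):
    """waypoints (x,y,z,phi_deg of -tool x) -> increments in tool axes from measured pose"""
    s=robot.read_state(); M=R.from_rotvec(s["orientation"]).as_matrix(); p=s["tool_pos"]
    ph=np.arctan2(-M[1,0],-M[0,0])
    print("t %.2f"%s["t"],"p",np.round(p,4),"phi %.1f"%np.degrees(ph),"F",np.round(s["force"],1),"q6 %.2f"%s["q"][5],"open %.3f"%s["opening"])
    for x,y,z,f in W:
        d=M.T@(np.array([x,y,z])-p)*1000; a=(np.radians(f)-ph+np.pi)%(2*np.pi)-np.pi
        print("1 %.1f %.1f %.1f %.3f"%(*d,-a))
H=np.array([.588,.121]); TH=-.176
def door(a,r,gap):  # TCP pose for door angle a, at radius r, gap from outer face
    d=np.array([-np.sin(a),np.cos(a)]); n=np.array([-np.cos(a),-np.sin(a)])
    c,s=np.cos(TH),np.sin(TH); p=H+np.array([[c,-s],[s,c]])@(d*r+n*(.014+gap))
    return (*p,.058,np.degrees(a+TH))
E
python3 -c "
from h import *
g=door(.9,.15,.04);print(g);rows([(*g[:2],.16,g[3])])"
```

```text
(np.float64(0.44818725034560825), np.float64(0.19760545042017816), 0.058, np.float64(41.4821443674716))
t 0.60 p [0.31   0.3796 0.2432] phi 12.0 F [1.2 0.6 0.8] q6 -1.00 open 0.057
1 -97.5 -206.6 83.3 -0.515
```

arm_command(
  increments="1 -20 -41 10 -0.1; 1 -39 -82 20 -0.2; 1 -59 -124 30 -0.3; 1 -78 -165 50 -0.4; 1 -98 -206 70 -0.5",
)

```text
t: 1.1
tool_pos: [0.4482, 0.1978, 0.1732]
orientation: [-1.089, 2.946, 0.0]
force: [0.6, 0.7, 0.1]
opening: 0.0174
gripper_force: 0.0
```

```bash
python3 -c "
from h import *
rows([door(.9,.15,.04)])"
```

```text
t 1.10 p [0.4482 0.1978 0.1732] phi 40.6 F [0.6 0.7 0.1] q6 -1.97 open 0.017
1 0.2 -0.1 115.2 -0.016
```

arm_command(
  increments="1 0 0 30 -0.015; 1 0 0 60 -0.015; 1 0 0 85 -0.015; 1 0 0 105 -0.015; 1 0 0 115 -0.015",
)

```text
t: 1.6
tool_pos: [0.4456, 0.1988, 0.0561]
orientation: [1.104, -2.937, -0.0]
force: [-1.2, -0.2, -0.5]
opening: 0.0006
gripper_force: 0.0
```

```bash
python3 -c "
from h import *
rows([door(.9,.15,g) for g in(.03,.025,.02,.015,.01)])
rows([door(a,.15,.015) for a in(.9,.8,.7,.6,.5)])
cv2.imwrite('pics/t1.png',cv2.resize(robot.read_camera('top')[140:340,190:430],None,fx=3,fy=3))"
```

```text
t 1.60 p [0.4456 0.1988 0.0561] phi 41.2 F [-1.2 -0.2 -0.5] q6 -1.98 open 0.001
1 -11.2 -2.5 -1.9 -0.005
1 -16.2 -2.5 -1.9 -0.005
1 -21.2 -2.5 -2.0 -0.005
1 -26.2 -2.5 -2.0 -0.005
1 -31.2 -2.4 -2.0 -0.005
t 1.60 p [0.4456 0.1988 0.0561] phi 41.2 F [-1.2 -0.2 -0.5] q6 -1.98 open 0.001
1 -26.2 -2.5 -2.0 -0.005
1 -41.3 -0.2 -2.0 0.095
1 -56.5 0.5 -2.1 0.195
1 -71.8 -0.4 -2.1 0.295
1 -86.9 -2.7 -2.2 0.395
```

View pics/t1.png

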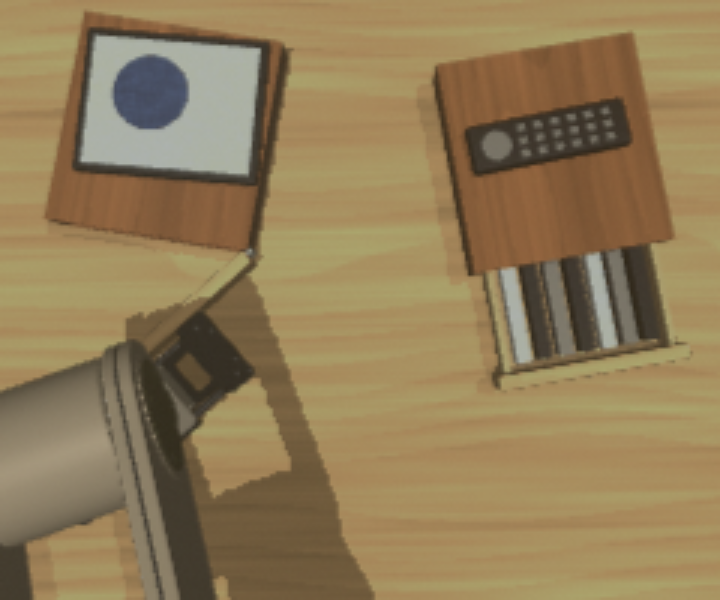

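The gripper, near (200,370), is on the outer face of the door, which hasn't moved. Now a gentle approach along -x.

arm_command(
  increments="1 -6 -1 -2 0; 1 -12 -2 -2 0; 1 -17 -2 -2 0; 1 -21 -2 -2 0; 1 -25 -2 -2 0",
)

```text
t: 2.15
tool_pos: [0.4682, 0.2149, 0.0612]
orientation: [-1.105, 2.94, -0.0]
force: [0.3, 0.1, 0.3]
opening: 0.0005
gripper_force: 0.0
```

```bash
python3 -c "
from h import *
rows([door(a,.15,.014) for a in(.85,.8,.75,.7,.65)])"
```

```text
t 2.15 p [0.4682 0.2149 0.0612] phi 41.2 F [0.3 0.1 0.3] q6 -1.96 open 0.000
1 -7.1 1.5 3.2 0.045
1 -14.7 2.4 3.2 0.095
1 -22.3 2.9 3.3 0.145
1 -29.9 3.0 3.3 0.195
1 -37.5 2.7 3.3 0.245
```

arm_command(
  increments="1 -6 1.5 2 0.045; 1 -12 2.4 2 0.09; 1 -18 3 2 0.13; 1 -24 3 2 0.16; 1 -30 3 2 0.2",
)

```text
t: 2.65
tool_pos: [0.4878, 0.2368, 0.0585]
orientation: [0.804, -3.036, -0.0]
force: [-1.4, 0.9, 0.1]
opening: 0.0007
gripper_force: 0.7
```

```bash
python3 -c "
from h import *
rows([door(a,.15,.014) for a in(.65,.6,.55,.5,.45)])"
```

```text
t 2.65 p [0.4878 0.2368 0.0585] phi 29.7 F [-1.4  0.9  0.1] q6 -1.73 open 0.001
1 -8.4 0.9 0.5 0.044
1 -15.9 1.8 0.5 0.094
1 -23.5 2.3 0.4 0.144
1 -31.2 2.4 0.4 0.194
1 -38.8 2.1 0.4 0.244
```

arm_command(
  increments="1 -8 1 0 0.045; 1 -15 2 0 0.095; 1 -22 2 0 0.145; 1 -29 2 0 0.195; 1 -36 2 0 0.245",
)

```text
t: 3.15
tool_pos: [0.5181, 0.2564, 0.0584]
orientation: [0.426, -3.111, -0.0]
force: [-2.5, 0.0, -0.7]
opening: 0.0005
gripper_force: 0.7
```

```bash
python3 -c "
from h import *
rows([door(a,.15,.014) for a in(.45,.4,.35,.3,.25)])
cv2.imwrite('pics/t2.png',cv2.resize(robot.read_camera('top')[140:340,190:430],None,fx=3,fy=3))"
```

```text
t 3.15 p [0.5181 0.2564 0.0584] phi 15.6 F [-2.5  0.  -0.7] q6 -1.47 open 0.001
1 -2.7 0.7 0.4 -0.002
1 -10.2 1.9 0.4 0.048
1 -17.8 2.8 0.4 0.098
1 -25.4 3.2 0.4 0.148
1 -33.0 3.3 0.4 0.198
```

View pics/t2.png

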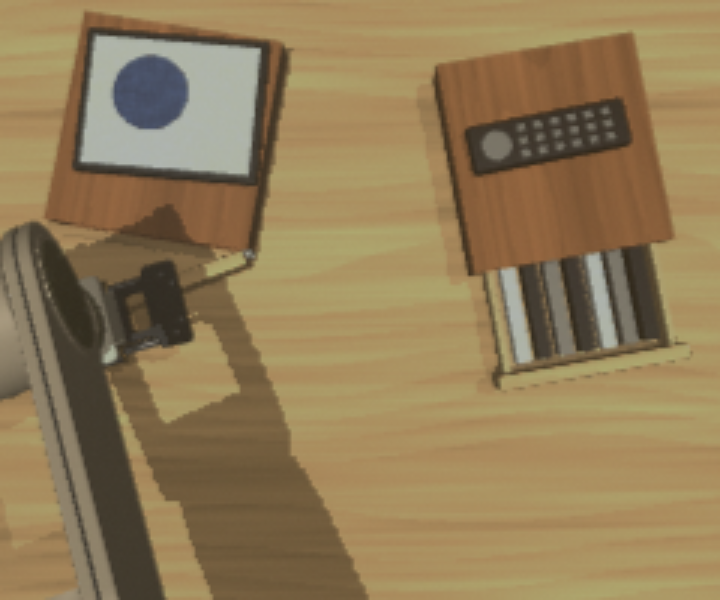

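The door is following the finger: its visible part runs from (185,282) to (250,258), about 0.5 rad open. Next push is slower.

arm_command(
  increments="1 -7 1.5 0 0.04; 1 -13 2 0 0.08; 1 -19 3 0 0.12; 1 -25 3 0 0.15; 1 -31 3 0 0.18",
)

```text
t: 3.7
tool_pos: [0.5474, 0.2676, 0.0585]
orientation: [0.147, -3.138, -0.0]
force: [-1.6, 0.8, -0.2]
opening: 0.0002
gripper_force: 0.7
```

```bash
python3 -c "
from h import *
rows([door(a,.15,.012) for a in(.25,.2,.15,.1,.05,0)])"
```

```text
t 3.70 p [0.5474 0.2676 0.0585] phi 5.3 F [-1.6  0.8 -0.2] q6 -1.29 open 0.000
1 -3.7 0.7 0.5 0.019
1 -11.2 1.7 0.5 0.069
1 -18.8 2.3 0.5 0.119
1 -26.4 2.5 0.5 0.169
1 -34.0 2.3 0.5 0.219
1 -41.6 1.7 0.5 0.269
```

arm_command(
  increments="1 -5 1 0 0.03; 1 -10 2 0 0.06; 1 -15 2 0 0.09; 1 -20 2 0 0.12; 1 -24 2 0 0.15",
)

```text
t: 4.2
tool_pos: [0.5715, 0.2717, 0.0587]
orientation: [0.092, 3.14, 0.0]
force: [-1.0, 0.1, 0.3]
opening: 0.0006
gripper_force: 0.6
```

```bash
python3 -c "
from h import *
rows([door(a,.15,.012) for a in(.1,.05,0)])"
```

```text
t 4.20 p [0.5715 0.2717 0.0587] phi -3.3 F [-1.   0.1  0.3] q6 -1.15 open 0.001
1 -1.9 1.0 0.7 0.018
1 -9.4 2.0 0.7 0.068
1 -17.0 2.6 0.7 0.118
```

arm_command(
  increments="1 -2.5 1 0 0.03; 1 -5 1.5 0 0.06; 1 -7.5 2 0 0.08; 1 -10 2 0 0.1; 1 -12 2 0 0.12",
)

```text
t: 4.7
tool_pos: [0.5833, 0.2731, 0.0587]
orientation: [0.278, 3.129, 0.001]
force: [-0.1, 1.7, -0.8]
opening: 0.0008
gripper_force: 0.6
```

arm_command(
  increments="1 -1.5 0 0 0; 1 -3 0 0 0; 1 -4 0 0 0; 1 -5 0 0 0",
)

```text
t: 5.1
tool_pos: [0.5881, 0.2721, 0.0587]
orientation: [0.275, 3.129, 0.0]
force: [-0.9, 1.1, 0.2]
opening: 0.0006
gripper_force: 0.5
```

arm_command(
  increments="1 -1 0 0 0; 1 -2 0 0 0; 1 -3 0 0 0; 1 -4 0 0 0",
)

```text
t: 5.5
tool_pos: [0.5916, 0.2715, 0.0586]
orientation: [-0.276, -3.128, 0.0]
force: [-6.5, 0.6, 5.1]
opening: 0.0002
gripper_force: 3.4
```

arm_command(
  increments="1 -1 0 0 0; 1 -2 0 0 0; 1 -3 0 0 0",
)

```text
t: 5.8
tool_pos: [0.5918, 0.2714, 0.0585]
orientation: [-0.274, -3.123, 0.001]
force: [-21.7, 1.4, 15.2]
opening: 0.0007
gripper_force: 10.8
```

arm_command(
  increments="1 3 0 0 0; 1 10 0 0 0; 1 35 0 0 0; 1 60 0 -20 0; 1 80 0 -60 0",
)

```text
t: 6.3
tool_pos: [0.5123, 0.2835, 0.1149]
orientation: [-0.276, -3.123, 0.006]
force: [1.0, -0.1, 0.2]
opening: 0.0007
gripper_force: 0.0
```

```bash
python3 -c "
from h import *
rows([(.42,-.209,.13,8.7)])
cv2.imwrite('pics/t3.png',cv2.resize(robot.read_camera('top')[140:340,190:430],None,fx=3,fy=3))"
```

```text
t 6.30 p [0.5123 0.2835 0.1149] phi -10.1 F [ 1.  -0.1  0.2] q6 -0.98 open 0.001
1 4.7 -501.1 -12.8 -0.328
```

View pics/t3.png

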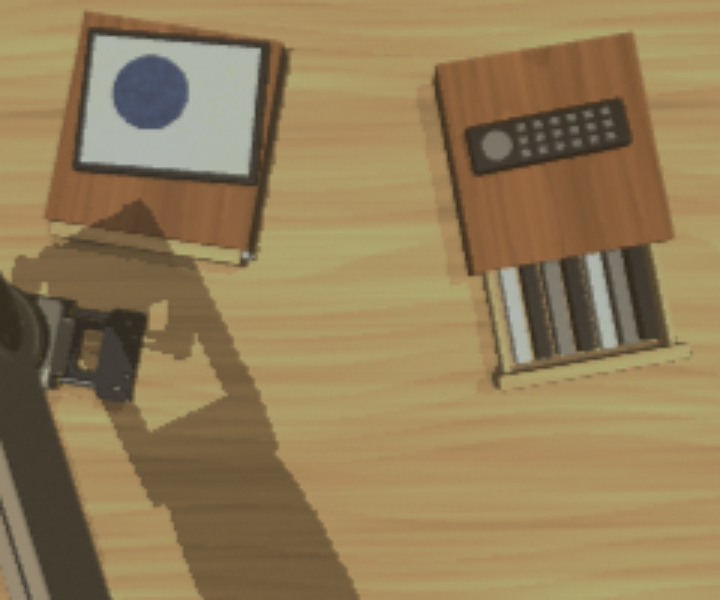

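The door is flush: an even pale strip runs from (50,230) to (245,258), and the disc case hasn't moved. Now to the drawer.

arm_command(
  increments="1 10 -45 -30 0; 1 20 -90 -40 0; 1 20 -135 -40 -0.05; 1 20 -180 -40 -0.1; 1 20 -225 -40 -0.15",
)

```text
t: 6.85
tool_pos: [0.4568, 0.0651, 0.1591]
orientation: [0.037, 3.139, -0.001]
force: [0.1, -0.2, 0.3]
opening: 0.0008
gripper_force: 0.0
```

```bash
python3 -c "
from h import *
rows([(.42,-.209,.13,8.7)])"
```

```text
t 6.85 p [0.4568 0.0651 0.1591] phi -1.3 F [ 0.1 -0.2  0.3] q6 -1.52 open 0.001
1 30.4 -274.9 29.2 -0.175
```

arm_command(
  increments="1 10 -45 0 -0.05; 1 20 -90 0 -0.1; 1 30 -135 0 -0.175; 1 30 -180 0 -0.175; 1 30 -228 0 -0.175",
)

```text
t: 7.35
tool_pos: [0.4209, -0.1623, 0.1592]
orientation: [-0.234, 3.131, -0.002]
force: [1.6, 0.8, -0.6]
opening: 0.0005
gripper_force: 0.0
```

```bash
python3 -c "
from h import *
rows([(.42,-.209,.058,8.7)])"
```

```text
t 7.35 p [ 0.4209 -0.1623  0.1592] phi 8.6 F [ 1.6  0.8 -0.6] q6 -2.20 open 0.000
1 8.0 -45.9 101.2 -0.003
```

arm_command(
  increments="1 8 -40 5 0; 1 8 -46 40 0; 1 8 -46 75 0; 1 8 -46 95 0; 1 8 -46 101 0",
)

```text
t: 7.85
tool_pos: [0.4183, -0.2063, 0.055]
orientation: [0.233, -3.13, -0.003]
force: [0.7, 0.2, -0.4]
opening: 0.0005
gripper_force: 0.0
```

arm_command(
  increments="1 -7 0 0 0; 1 -14 0 0 0; 1 -21 0 0 0; 1 -27 0 0 0; 1 -33 0 0 0",
)

```text
t: 8.35
tool_pos: [0.4541, -0.2022, 0.0585]
orientation: [-0.235, 3.132, -0.001]
force: [-0.2, 0.2, -0.1]
opening: 0.0004
gripper_force: 0.0
```

```bash
python3 -c "
from h import *
rows([(.472,-.201,.058,8.7),(.5647,-.1858,.058,8.7)])"
```

```text
t 8.35 p [ 0.4541 -0.2022  0.0585] phi 8.6 F [-0.2  0.2 -0.1] q6 -2.24 open 0.000
1 -17.9 -1.5 0.5 -0.002
1 -111.8 -0.3 0.6 -0.002
```

arm_command(
  increments="1 -4 0 0 0; 1 -8 0 0 0; 1 -12 0 0 0; 1 -17 0 0 0; 1 -23 0 0 0",
)

```text
t: 8.85
tool_pos: [0.4756, -0.1986, 0.0575]
orientation: [0.234, -3.132, -0.0]
force: [-2.4, 0.0, 0.6]
opening: 0.0005
gripper_force: 0.9
```

arm_command(
  increments="1 -6 0 0 0; 1 -12 0 0 0; 1 -18 0 0 0; 1 -24 0 0 0; 1 -30 0 0 0",
)

```text
t: 9.35
tool_pos: [0.5056, -0.194, 0.0575]
orientation: [0.234, -3.133, -0.0]
force: [-1.6, 0.9, 0.5]
opening: 0.0004
gripper_force: 0.9
```

arm_command(
  increments="1 -6 0 0 0; 1 -12 0 0 0; 1 -18 0 0 0; 1 -23 0 0 0; 1 -27 0 0 0",
)

```text
t: 9.85
tool_pos: [0.5323, -0.1901, 0.0575]
orientation: [0.234, -3.133, -0.0]
force: [-2.6, 1.5, 0.1]
opening: 0.0004
gripper_force: 0.9
```

```bash
python3 -c "
from h import *
rows([(.5647,-.1858,.058,8.7)])
cv2.imwrite('pics/t4.png',cv2.resize(robot.read_camera('top')[140:340,190:430],None,fx=3,fy=3))"
```

```text
t 9.85 p [ 0.5323 -0.1901  0.0575] phi 8.6 F [-2.6  1.5  0.1] q6 -2.15 open 0.000
1 -32.6 -0.5 -0.5 -0.003
```

View pics/t4.png

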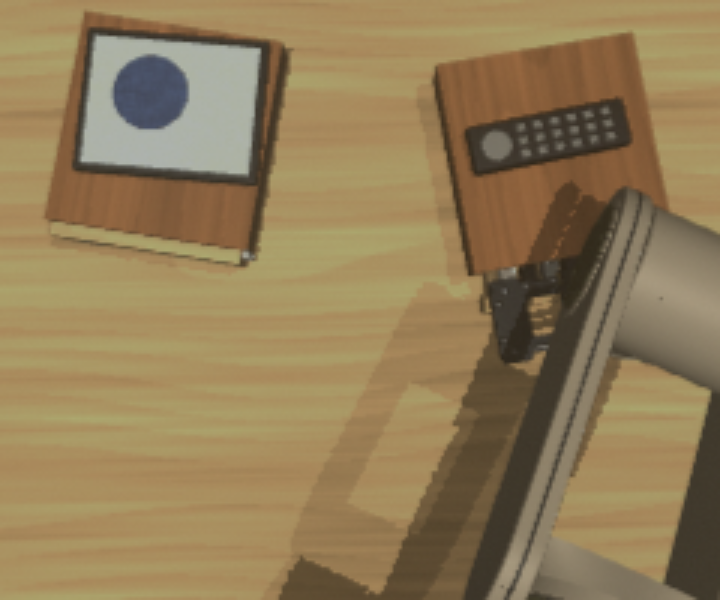

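The drawer is moving in with the finger near (540,300), and the door is still shut at (50–245, 230–258). About 24 mm is left, so I'm slowing down.

arm_command(
  increments="1 -4 0 0 0; 1 -7.5 0 0 0; 1 -11 0 0 0; 1 -14 0 0 0; 1 -16 0 0 0",
)

```text
t: 10.4
tool_pos: [0.5481, -0.188, 0.0578]
orientation: [-0.234, 3.133, -0.0]
force: [-1.7, 0.4, 0.8]
opening: 0.0007
gripper_force: 0.8
```

arm_command(
  increments="1 -1.5 0 0 0; 1 -3 0 0 0; 1 -4 0 0 0; 1 -5 0 0 0; 1 -6 0 0 0",
)

```text
t: 10.9
tool_pos: [0.5538, -0.1871, 0.0577]
orientation: [-0.234, 3.133, -0.0]
force: [-1.9, -1.0, 0.9]
opening: 0.0001
gripper_force: 0.8
```

arm_command(
  increments="1 -1 0 0 0; 1 -2 0 0 0; 1 -3 0 0 0",
)

```text
t: 11.2
tool_pos: [0.5561, -0.1867, 0.0577]
orientation: [0.234, -3.131, -0.0]
force: [-9.3, -1.4, 6.6]
opening: 0.0002
gripper_force: 4.5
```

arm_command(
  increments="1 -1 0 0 0; 1 -2 0 0 0; 1 -3 0 0 0",
)

```text
t: 11.5
tool_pos: [0.5562, -0.1866, 0.0577]
orientation: [0.234, -3.125, -0.001]
force: [-26.3, -2.4, 21.1]
opening: 0.0004
gripper_force: 13.1
```

Hard stop reached, so I back off and check.

arm_command(
  increments="1 3 0 0 0; 1 10 0 0 0; 1 35 0 0 0; 1 80 0 -10 0; 1 110 0 -40 0",
)

```text
t: 12.0
tool_pos: [0.4465, -0.2008, 0.0942]
orientation: [0.234, -3.127, -0.006]
force: [1.2, -0.9, 0.5]
opening: 0.0005
gripper_force: 0.0
```

arm_command(
  increments="1 15 0 -40 0; 1 30 0 -80 0; 1 30 0 -100 0; 1 30 0 -100 0",
)

```text
t: 12.4
tool_pos: [0.4229, -0.2082, 0.2018]
orientation: [-0.233, 3.126, -0.007]
force: [0.3, -0.7, 0.5]
opening: 0.0004
gripper_force: 0.0
```

```bash
python3 -c "
from h import *
rows([])
t=cv2.resize(robot.read_camera('top')[130:290,120:510],None,fx=2,fy=2);s=cv2.resize(robot.read_camera('side')[100:390,240:420],None,fx=1,fy=1)
c=np.zeros((620,780,3),np.uint8);c[:320]=t;c[325:615,:180]=s;cv2.imwrite('pics/f.png',c[:600])"
```

```text
t 12.40 p [ 0.4229 -0.2082  0.2018] phi 8.5 F [ 0.3 -0.7  0.5] q6 -2.29 open 0.000
```

View pics/f.png

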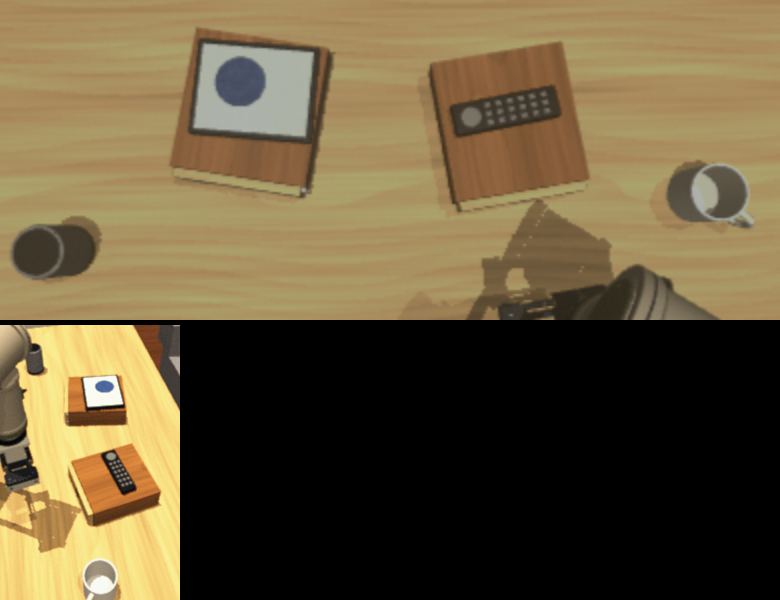

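Both panels sit flush: the door strip at (172–308, 170–193) and the drawer strip at (458–588, 183–208). Everything else is in place and the arm is clear.

```bash
python3 -c "
from plant import robot
print(robot.close_job())"
```

```text
the job is handed in; nothing more can be done
None
```

The drawer is pushed fully home and the door fully shut, both gently to their stops; the final pictures show both fronts flush and the remote, disc case, mug and speaker where they were, and the job was handed in at about 12.5 s (the hand-in gave no verdict).

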